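Refit the filter cover on the analyser's pump unit

TASK

The filter in the low white pump unit has been changed and its bay is still open: please put the teal cover back. Slide the black-knobbed bolt fully back first, hook one end of the tilted cover under the steel lip, gently lower the other end until the cover lies flat on the ledges of the bay, then slide the bolt fully forward over it. Leave everything else on the bench where it stands, and do not force the cover.

Things in the scene. Friction and masses are not known exactly. Their poses are not given: they have to be found in the camera images.
- unit: Low white pump unit with a teal band, 230 (its x) x 170 (its y) x 60 mm high, fixed. Origin: centre of its underside; +x from the steel lip (the end towards the robot, yaw within 0.3 rad) to the bolt. In its top is an open bay, x -70..+55, y -53..+53 mm; ledges all round it, 8 to 12 mm wide, lie 50 mm above the bench, 10 mm below the rim; the pleated filter lies deeper.
- lip_edge (a point): Middle of the lower free edge of the steel lip, at x -58, y 0, z 60 mm of the unit. The lip is 4 mm thick (z 60..64, x -88..-58, y -53..+53 mm) and overhangs the bay by 12 mm, leaving a 10 mm high slot under it. Tilted 0.2 to 0.3 rad, a cover end enters the slot as far as the bay wall at x -70.
- bay_centre (a point): Centre of the bay at ledge height, where the cover's origin belongs (x -7.5, y 0, z 50 mm of the unit). The home cover has 5 mm of play in all along x and 6 mm along y. The opening between lip and far wall (113 mm) is shorter than the cover (120 mm), so it goes in only tilted, one end first under the lip.
- bolt (a joint): Travel of the sliding steel bolt (plate 44 x 30 x 5 mm, z 57..62 mm of the unit) in m, along the unit's +x: 0 = fully forward, shut, its tongue 14 mm over the bay; 0.022 = fully back, end stop (clear of the bay from 0.014 on). About 2 N of friction; it stays where it is left. It starts 0 to 8 mm back.
- bolt_knob (a point): Centre of the top of the black knob on the bolt: a block 14 mm along the unit's x, 26 mm along its y, 25 mm high, its top 87 mm above the bench, at x +75 mm of the unit when shut, +97 mm when fully back.
- cover: The loose teal cover: a plate 120 (its x) x 100 (its y) x 5 mm with an upright white grip rib across its middle, 12 mm thick along x, 50 mm long along y, standing 30 mm above the plate (35 mm over its underside). Origin: centre of its underside, z up. 0.08 to 0.17 kg. Both ends (x -60 and +60) are alike: either may go under the lip. It starts flat on the bench, to the left or the right of the unit.
- edge_a (a point): Middle of the lower edge of the cover's -x end (x -60 mm, y 0, z 0).
- edge_b (a point): Middle of the lower edge of the cover's +x end (x +60 mm, y 0, z 0).
- tube_rack: Bystander: white rack of 4 x 6 purple-capped blood tubes, 100 x 146 x 90 mm, loose, on the other side of the unit from the cover. Origin: centre of its underside. Leave alone.
- small_rack: Bystander: white rack of 2 x 5 tubes, 54 x 123 x 90 mm, loose. Leave alone.
- reagent: Bystander: white reagent bottle, 64 mm across, 130 mm high, loose. Leave alone.
- jar: Bystander: amber jar with yellow cap, 60 mm across, 70 mm high, loose. Leave alone.
- old_filter: Bystander: the old filter, a brown card frame 90 x 80 x 10 mm, loose. Leave alone.
- screwdriver: Bystander: screwdriver lying on the bench. Leave alone.
- stapler: Bystander: black stapler, 130 x 36 x 43 mm. Leave alone.
Things that resemble listed ones, but are neither listed nor needed, are in the scene too. Of the things like the cover, leave any that is orange or pink; of the rest the larger one is meant.

How it is judged:
On the way, in this order (a step that is already met when the one before it is completed fails the run):
1. the bolt is slid back (at least 17 mm of its 22 mm) (value of joint bolt above 0.017 m), for 0.2 s.
2. one end of the cover is under the lip by 2 mm or more while the cover is still tilted (over 0.06 rad) and the bolt is back (angle between cover's own z axis and vertical between 0.06 and 0.7 rad and value of joint bolt above 0.014 m and ((x of edge_a in the frame of unit between -0.073 and -0.06 m and z of edge_a in the frame of unit between 0.046 and 0.058 m and y of edge_a in the frame of unit between -0.01 and 0.01 m) or (x of edge_b in the frame of unit between -0.073 and -0.06 m and z of edge_b in the frame of unit between 0.046 and 0.058 m and y of edge_b in the frame of unit between -0.01 and 0.01 m))), for 0.1 s.
3. the cover lies flat on the ledges of the bay with the bolt still back (angle between cover's own z axis and vertical below 0.03 rad and z of cover in the frame of unit between 0.047 and 0.0525 m and horizontal distance between cover and bay_centre below 0.006 m and value of joint bolt above 0.012 m), for 0.2 s.
At the end, for the whole second after the job is handed in: The cover lies at rest, rib up, flat (within 0.03 rad) on the ledges of the bay (origin 47 to 52.5 mm above the unit's underside, within 6 mm of the bay's centre, sides parallel within 0.08 rad), and the bolt is fully forward over it (within 3 mm of its end) (angle between cover's own z axis and vertical below 0.03 rad and z of cover in the frame of unit between 0.047 and 0.0525 m and horizontal distance between cover and bay_centre below 0.006 m and angle between the x axis of cover and the x axis of unit, either way round below 0.08 rad and value of joint bolt below 0.003 m and linear speed of cover below 0.02 m/s); the robot touches nothing.
It fails at once if the cover is forced: more than 45 N between it and the unit (contact force between cover and unit above 45 N).
It fails at once if the raised end of the hooked cover is dropped (from more than about 12 mm) instead of lowered: the cover turns faster than 5 rad/s in the bay (horizontal distance between cover and bay_centre below 0.02 m and z of cover in the frame of unit below 0.09 m and angular speed of cover above 5 rad/s).
It fails at once if a bystander is moved by more than 30 mm (distance of any of tube_rack, small_rack, reagent, jar, old_filter, screwdriver, stapler from where it was at the start of the episode above 0.03 m).
It also fails if it takes over 64 s, if anything falls off the work surface, if the arm or the gripper's body presses on something with over 40 N, if the wrist force passes 120 N, or if a joint passes its speed limit or range.

ROBOT

A 7-joint arm with a two-finger parallel gripper is mounted at the origin on the work surface. World frame = base frame: x ahead of the robot, y to its left, z up, the work surface at z = 0. Lengths are in m, angles in rad, forces in N, time in s.
With the tool pointing down it reaches from about 0.4 to 0.85 m from the base axis. Payload 10.4 kg.
Tool frame: the origin (TCP) lies between the finger pads; the fingertips stand 22 mm ahead of it and the grasp point (between the pads) lies 3 mm ahead of it (r.nose_length is the distance from the TCP to the fingertips, in m); z points along the fingers, y is the line along which they close (so a half turn about z gives the same grasp; the last joint's range is limited). The gripper opens to 87 mm and grips with 3 to 60 N. Pads are 19 mm wide; open, the fingers measure 117 mm over their backs; the gripper's body (75 mm by 190 mm) begins 51 mm behind the grasp point.
Start: joints at [-1.351, 0.332, -0.065, 1.46, 0.022, 1.35, -0.088], TCP at [0.15, 0.607, 0.245] pointing down, gripper open.
Joint ranges: [-2.6, 2.6], [-0.5, 2.12], [-1.47, 1.34], [0.16, 2.42], [-1.27, 4.41], [0.06, 2.06], [-2.6, 2.6]. Speed limits (rad/s): [2.22, 2.22, 2.79, 2.79, 3.14, 3.14, 3.14].

INTERFACE

Orientations are given as a unit quaternion [x, y, z, w].
In Python, from bench import readout, cams, r gives the robot as it stands. The module is installed in compiled form; this text tells all that it offers.
- The arm moves only by the tool step_arm, never from a script. Its argument "deltas" is a list that holds one entry, the list of rows, each a list of 7 numbers: the turn, a rotation vector about the tool's x, y, z in rad, then the shift along the tool's x, y, z in m, then the opening in per cent of the stroke, from 0 (shut) to 100 (fully open). A call has 1 to 20 rows; each row is the pose to reach, as a shift and turn from the pose commanded when the call began, along the tool's axes at that moment; what a row does not reach only later rows make up. A row lasts 1/8 s, in which the tool goes at most 62.5 mm and 10.7 degrees, less where a joint would pass 70% of its speed; a pose out of reach is approached as far as the arm can. A call with a gripper value outside its range is refused whole. The fingers move at their own pace and stop on an object; "squeeze" is the grip in N (left out, the last holds). Time passes only in rows, so rows that repeat a pose let the fingers close. It gives the time, the measured TCP pose, the force, the opening and the grip force at its end, in the units of the state.
- readout.read_state(): the state, without advancing time (a new reading comes with each control period).
- cams.camera(name): name is "side" or "top"; returns a dict with "img" (400x640x3 uint8, red, green, blue), "fx", "fy", "cx", "cy" (pixels), "k1" (the pictures are not rectified: a ray, as slopes to the right and down, at radius r is drawn at 1 + k1 r^2 times it, then the intrinsics apply), "origin" and "rotation" of the camera in the world. Camera axes: x right, y up, looking along -z (the intrinsics and any distortion apply to the point x, -y, -z); pixel columns grow to the right and rows downward; lengths in m; the calibration is good to about 2 mm. A picture is of the moment at which its call begins. There is no depth.
- r.close_job(): hands the job in; it is judged then, once.
The state is a dict: "time": time; "joint_positions": joint angles; "joint_vel": joint speeds; "joint_torque": joint torques, N m; "ee_pos": TCP position; "eef_rot": TCP orientation; "ft_force": force on the tool from outside, world axes, zero at the start; "torque": the same for the moment, N m; "width": finger opening in m; "grip_force": force on a finger pad.
Only numpy, scipy, OpenCV 4.12 (cv2) and the standard library are available. Lean on these libraries where they do the work, as an engineer would, in place of code of your own. Each camera call takes 0.05 s, during which the arm holds its last target. There are 200 camera calls.

## Working session

There is one attempt and no reset: what is moved stays moved. The work goes in short steps, Python scripts to look and compute and a tool call to move; the robot and the scene stay as the last step left them, time stands still between calls to the robot, and variables do not carry over. Pictures are saved under pics/ and viewed, at most 10 in all, crops included, and the job is handed in when it is done.

Besides the shell and the picture viewer there is one more tool, called after "Request:" as a command line: name --argument value ..., lists and objects as JSON in quotes. step_arm: Moves the arm, as the interface text tells. Its arguments: {"type":"object","properties":{"deltas":{"type":"array"},"squeeze":{"type":"number"}},"required":["deltas"]}

```bash
mkdir -p pics; cat > h.py <<'E'
import numpy as np, cv2
from bench import readout, cams, r
from scipy.spatial.transform import Rotation as R
def save(c,n,crop=None,s=1):
    im=c["img"][:,:,::-1]
    if crop: u0,v0,u1,v1=crop; im=im[v0:v1,u0:u1]
    cv2.imwrite("pics/"+n,cv2.resize(im,None,fx=s,fy=s,interpolation=cv2.INTER_CUBIC))
def ray(c,u,v):
    d=np.array([(u-c["cx"])/c["fx"],(v-c["cy"])/c["fy"]]);p=d.copy()
    for _ in range(20): p=d/(1+c["k1"]*(p@p))
    return np.array(c["origin"]),np.array(c["rotation"])@np.array([p[0],-p[1],-1])
def onz(c,u,v,z):
    o,d=ray(c,u,v); return o+d*(z-o[2])/d[2]
def proj(c,P):
    q=np.array(c["rotation"]).T@(np.array(P)-np.array(c["origin"]));p=np.array([q[0],-q[1]])/-q[2]
    p=p*(1+c["k1"]*(p@p)); return np.array([p[0]*c["fx"]+c["cx"],p[1]*c["fy"]+c["cy"]])
def rel(pos,Rt):  # row from current pose
    s=readout.read_state();R0=R.from_quat(s["eef_rot"])
    return np.r_[(R0.inv()*Rt).as_rotvec(),R0.inv().apply(np.array(pos)-s["ee_pos"])].round(4)
E
python3 - <<'E'
from h import *
np.set_printoptions(precision=4,suppress=True)
for n in("top","side"):
    c=cams.camera(n); save(c,n+"0.png",None,1.25); print(n,{k:v for k,v in c.items() if k!="img"})
s=readout.read_state(); print(s); print(R.from_quat(s["eef_rot"]).as_matrix())
E
```

```text
top {'fx': 375.66173092217156, 'fy': 375.66173092217156, 'cx': 324.06452256367066, 'cy': 199.19975821707465, 'k1': -0.08218292299692403, 'origin': array([0.3216, 0.011 , 1.2922]), 'rotation': array([-0.0481,  0.0605,  0.7083, -0.7016])}
side {'fx': 414.8173676515088, 'fy': 414.8173676515088, 'cx': 321.58423493056114, 'cy': 205.09796682197197, 'k1': 0.005762092904336115, 'origin': array([ 0.0017, -0.7884,  0.8497]), 'rotation': array([ 0.4089, -0.1197, -0.253 ,  0.8686])}
{'time': 0.1, 'joint_positions': array([-1.3506,  0.3328, -0.0647,  1.4608,  0.0216,  1.3499, -0.0885]), 'joint_vel': array([-0.0007, -0.0019, -0.0003, -0.004 , -0.0006, -0.0004,  0.0012]), 'joint_torque': array([  0.0015, -62.4545,   0.0248, -39.0719,  -0.0614,   0.0366,
         0.    ]), 'ee_pos': array([0.1502, 0.6064, 0.2438]), 'eef_rot': array([ 0.1211,  0.9926, -0.0006, -0.    ]), 'ft_force': array([ 0.3546,  0.4635, -0.3707]), 'torque': array([-0.0102, -0.0476,  0.0264]), 'grip_force': 0.0, 'width': 0.08703735956587742}
[[-0.9707  0.2404 -0.0002]
 [ 0.2404  0.9707 -0.0013]
 [-0.0001 -0.0013 -1.    ]]
```

Rotation is a quaternion; I'll convert in the helper.

```bash
sed -i 's/np.array(c\["rotation"\])/R.from_quat(c["rotation"]).as_matrix()/g' h.py; python3 -c "
from h import *
c=cams.camera('top');print(onz(c,320,200,0))"
```

```text
[0.51916958 0.00139553 0.        ]
```

View pics/top0.png

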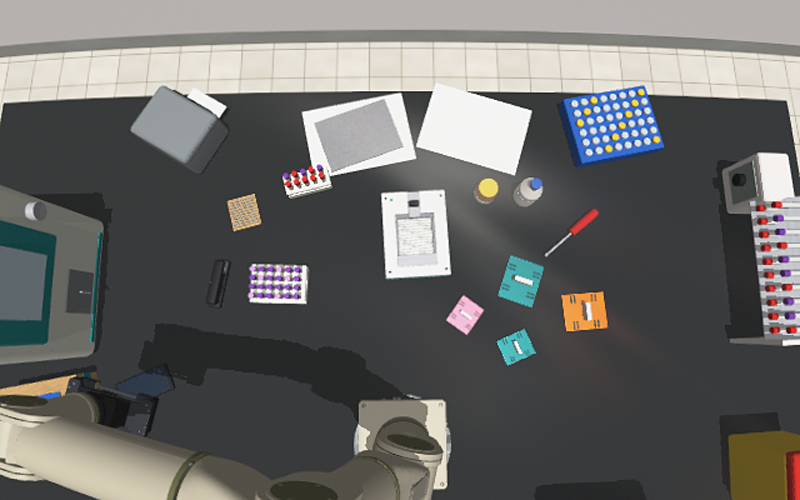

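View pics/side0.png

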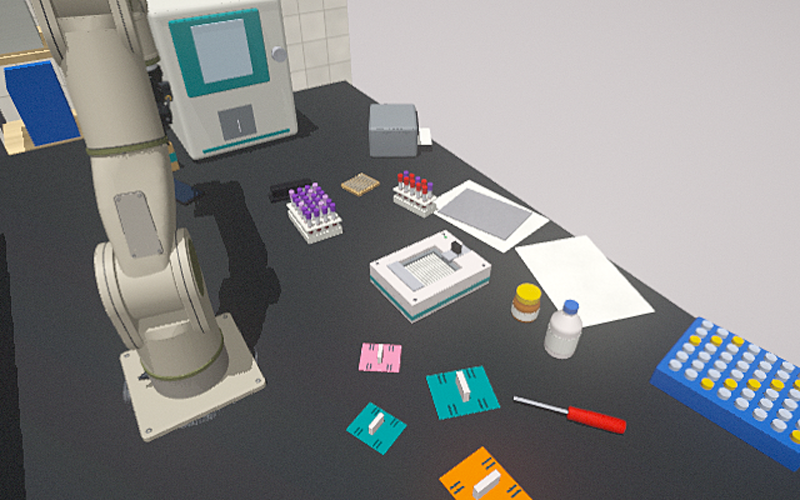

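The top picture shows the unit at (416,234). The candidate plates are the large teal one at (521,280), a small teal one at (516,347), pink at (465,315) and orange at (585,311). The larger teal plate fits the description, since pink and orange are excluded; I'll confirm it in a crop.

```bash
python3 - <<'E'
from h import *
c=cams.camera("top"); save(c,"topc.png",(300,148,450,296),4)
E
```

```text
(no output)
```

View pics/topc.png

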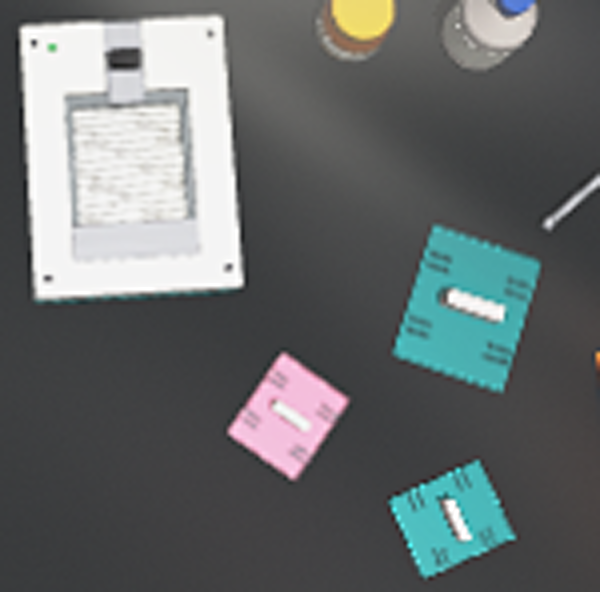

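The crop confirms it: the large teal cover has corners at (435,226), (541,262), (502,390) and (394,355). The unit's lip is towards the robot and the knob is at crop (124,57).

```bash
cat > fit.py <<'E'
from h import *
from scipy.optimize import least_squares
ct=cams.camera("top"); cs=cams.camera("side")
f=lambda a:np.array(a)/4+[300,148]
def fit(box,z,pt,ps,x0):
    C=[(sx*box[0]/2,sy*box[1]/2) for sx,sy in((1,1),(1,-1),(-1,-1),(-1,1))]
    def res(p,z=z):
        o=[]
        for c,pp in((ct,pt),(cs,ps)):
            if pp is None: continue
            for (x,y),q in zip(C,pp):
                P=[p[0]+np.cos(p[2])*x-np.sin(p[2])*y,p[1]+np.sin(p[2])*x+np.cos(p[2])*y,z]
                o.append(proj(c,P)-q)
        return np.ravel(o)
    s=least_squares(res,x0); print(s.x.round(4)); print(s.fun.reshape(-1,2).round(1).tolist()); return s.x
S=lambda a:np.array(a)/1.25
# order +x+y (img top-left), +x-y, -x-y, -x+y
u=fit((.23,.17),.06,f([(20,25),(220,15),(243,287),(36,292)]),S([(447,232),(491,264),(413,305),(371,268)]),[.6,0,0])
v=fit((.12,.10),.005,f([(435,226),(541,262),(502,390),(394,355)]),S([(487,366),(499,404),(438,418),(427,374)]),[.5,-.2,-.2])
print("rib",onz(ct,*f((476,305)),.035),"knob",onz(ct,*f((124,58)),.08))
E
python3 fit.py
```

```text
[ 0.5569 -0.0433  0.0557]
[[0.9, 0.0], [0.9, -0.5], [0.7, -1.2], [1.1, 0.9], [-1.3, -1.8], [0.4, 0.7], [-0.2, 0.4], [-1.1, -3.4]]
[ 0.4309 -0.3344 -0.372 ]
[[0.4, -1.4], [0.7, -0.4], [-0.3, 0.0], [-0.5, -1.4], [-2.8, -0.6], [0.8, 2.1], [0.4, -0.5], [-0.7, 0.4]]
rib [ 0.42798556 -0.33268713  0.035     ] knob [ 0.63258029 -0.03566726  0.08      ]
```

```bash
cat >> h.py <<'E'
def Rt(yaw,tilt=0):  # tool x=unit y, tool y=unit x, z down; tilt>0 lowers -x end
    return R.from_euler('z',yaw)*R.from_euler('y',-tilt)*R.from_matrix([[0,1,0],[1,0,0],[0,0,-1]])
E
python3 - <<'E'
from h import *
for p in([.633,-.036,.17],): print(rel(p,Rt(.056)))
c=cams.camera("top")
im=c["img"]; hsv=cv2.cvtColor(im,cv2.COLOR_RGB2HSV)
m=cv2.inRange(hsv,(80,90,60),(95,255,255)); m[:,:390]=0; m[:200]=0; m[255:]=0; m[:,450:]=0
k=cv2.findContours(m,0,2)[0]; k=max(k,key=cv2.contourArea)
b=cv2.boxPoints(cv2.minAreaRect(k)); P=np.array([onz(c,*q,.005) for q in b]); print(P.round(4),P.mean(0))
E
```

```text
[-4.000e-04  3.000e-04  1.272e+00 -6.231e-01 -5.076e-01  7.450e-02]
[[ 0.3895 -0.2629  0.005 ]
 [ 0.5028 -0.3058  0.005 ]
 [ 0.4695 -0.402   0.005 ]
 [ 0.3566 -0.3578  0.005 ]] [ 0.42961016 -0.33212688  0.005     ]
```

Request:
step_arm --deltas '[[[0, 0, 1.272, -0.623, -0.508, 0.05, 100], [0, 0, 1.272, -0.623, -0.508, 0.05, 100], [0, 0, 1.272, -0.623, -0.508, 0.05, 100], [0, 0, 1.272, -0.623, -0.508, 0.05, 100], [0, 0, 1.272, -0.623, -0.508, 0.05, 100], [0, 0, 1.272, -0.623, -0.508, 0.05, 100], [0, 0, 1.272, -0.623, -0.508, 0.05, 100], [0, 0, 1.272, -0.623, -0.508, 0.05, 100], [0, 0, 1.272, -0.623, -0.508, 0.05, 100], [0, 0, 1.272, -0.623, -0.508, 0.05, 100], [0, 0, 1.272, -0.623, -0.508, 0.05, 100], [0, 0, 1.272, -0.623, -0.508, 0.05, 100], [0, 0, 1.272, -0.623, -0.508, 0.05, 100], [0, 0, 1.272, -0.623, -0.508, 0.075, 100], [0, 0, 1.272, -0.623, -0.508, 0.075, 100], [0, 0, 1.272, -0.623, -0.508, 0.075, 100]]]' --squeeze 10

```text
time: 2.35
ee_pos: [0.633, -0.0353, 0.1703]
eef_rot: [0.687, 0.727, 0.0, -0.0]
ft_force: [0.6, 0.7, 0.2]
width: 0.0871
grip_force: 0.0
```

Request:
step_arm --deltas '[[[0, 0, 0, 0, 0, 0.05, 60], [0, 0, 0, 0, 0, 0.082, 60], [0, 0, 0, 0, 0, 0.082, 60], [0, 0, 0, 0, 0, 0.082, 0], [0, 0, 0, 0, 0, 0.082, 0], [0, 0, 0, 0, 0, 0.082, 0], [0, 0, 0, 0, 0, 0.082, 0], [0, 0, 0, 0, 0, 0.082, 0]]]' --squeeze 10

```text
time: 3.35
ee_pos: [0.6331, -0.0362, 0.0877]
eef_rot: [0.687, 0.727, 0.0, 0.0]
ft_force: [2.0, 1.0, -0.7]
width: 0.0153
grip_force: 1.1
```

Request:
step_arm --deltas '[[[0, 0, 0, 0, 0, 0, 0], [0, 0, 0, 0, 0, 0, 0], [0, 0, 0, 0, 0.006, 0, 0], [0, 0, 0, 0, 0.012, 0, 0], [0, 0, 0, 0, 0.017, 0, 0], [0, 0, 0, 0, 0.018, 0, 0], [0, 0, 0, 0, 0.019, 0, 0], [0, 0, 0, 0, 0.019, 0, 0]]]'

```text
time: 4.35
ee_pos: [0.6523, -0.0352, 0.0877]
eef_rot: [0.687, 0.727, 0.0, 0.0]
ft_force: [-1.7, 0.1, 4.1]
width: 0.0145
grip_force: 10.0
```

Request:
step_arm --deltas '[[[0, 0, 0, 0, 0.001, 0, 0], [0, 0, 0, 0, 0.002, 0, 0], [0, 0, 0, 0, 0.002, 0, 0]]]'

```text
time: 4.72
ee_pos: [0.654, -0.0351, 0.0877]
eef_rot: [0.687, 0.727, -0.0, -0.0]
ft_force: [-4.1, -0.3, 5.4]
width: 0.014
grip_force: 10.0
```

Request:
step_arm --deltas '[[[0, 0, 0, 0, 0.001, 0, 0], [0, 0, 0, 0, 0.002, 0, 0], [0, 0, 0, 0, 0.002, 0, 0]]]'

```text
time: 5.1
ee_pos: [0.6542, -0.0351, 0.0875]
eef_rot: [0.687, 0.726, -0.001, -0.002]
ft_force: [-13.3, 0.7, 13.5]
width: 0.0134
grip_force: 10.0
```

Request:
step_arm --deltas '[[[0, 0, 0, 0, -0.002, 0, 0], [0, 0, 0, 0, -0.002, 0, 40], [0, 0, 0, 0, -0.002, 0, 40], [0, 0, 0, 0, -0.002, 0, 40], [0, 0, 0, 0, -0.002, -0.035, 50], [0, 0, -1.571, 0, -0.002, -0.035, 50], [0, 0, -1.571, 0, -0.002, -0.035, 50], [0, 0, -1.571, 0, -0.002, -0.035, 50], [0, 0, -1.571, 0, -0.002, -0.035, 50], [0, 0, -1.571, 0, -0.002, -0.035, 50], [0, 0, -1.571, 0, -0.002, -0.035, 50], [0, 0, -1.571, 0, -0.002, -0.035, 50], [0, 0, -1.571, 0, -0.002, -0.035, 50], [0, 0, -1.571, 0, -0.002, -0.035, 50], [0, 0, -1.571, 0, -0.002, 0, 50], [0, 0, -1.571, 0, -0.002, 0, 50], [0, 0, -1.571, 0, -0.002, 0, 0], [0, 0, -1.571, 0, -0.002, 0, 0], [0, 0, -1.571, 0, -0.002, 0, 0], [0, 0, -1.571, 0, -0.002, 0, 0]]]' --squeeze 4

```text
time: 7.6
ee_pos: [0.6545, -0.0347, 0.0887]
eef_rot: [-0.028, 1.0, 0.0, 0.001]
ft_force: [-0.2, 0.6, 4.7]
width: 0.0261
grip_force: 4.0
```

Request:
step_arm --deltas '[[[0, 0, 0, 0, 0, 0, 0], [0, 0, 0, 0, 0, 0, 0], [0, 0, 0, 0, 0, 0, 0]]]'

```text
time: 7.98
ee_pos: [0.6545, -0.0347, 0.0886]
eef_rot: [-0.028, 1.0, 0.0, 0.001]
ft_force: [-0.1, 1.9, 5.4]
width: 0.026
grip_force: 4.0
```

```bash
python3 -c "
from h import *
s=readout.read_state();print(s['ee_pos'],s['ft_force'],s['width'],s['grip_force'])
print(R.from_quat(s['eef_rot']).as_matrix().round(4))"
```

```text
[ 0.65447632 -0.03473239  0.0885535 ] [-0.06579737  1.89464789  5.35845931] 0.02601088322760911 4.000271335244179
[[-9.984e-01 -5.630e-02  1.700e-03]
 [-5.630e-02  9.984e-01  5.000e-04]
 [-1.800e-03  4.000e-04 -1.000e+00]]
```

```bash
python3 - <<'E'
from h import *
exec(open('fit.py').read().split("# order")[0].split("import least_squares")[1].replace('S=lambda','S=lambda'))
fit((.23,.17),.06,f([(20,25),(220,15),(243,287),(36,292)]),None,[.6,0,0])
q=R.from_euler('z',-.366)*R.from_matrix([[-1,0,0],[0,1,0],[0,0,-1]])
for z in(.14,.032): print(rel([.4296,-.3321,z],q))
E
```

```text
Traceback (most recent call last):
NameError: name 'least_squares' is not defined
```

```bash
sed -i 's/if pp is None: continue/if pp is None: continue/; s/^u=fit.*$/u=fit((.23,.17),.06,f([(20,25),(220,15),(243,287),(36,292)]),None,[.6,0,0])/' fit.py; python3 - <<'E'
from h import *
import fit
q=R.from_euler('z',-.366)*R.from_matrix([[-1,0,0],[0,1,0],[0,0,-1]])
for z in(.14,.032): print(rel([.4296,-.3321,z],q))
E
```

```text
[ 0.5563 -0.0402  0.0473]
[[0.3, -0.0], [0.3, -0.1], [-0.5, -0.8], [-0.2, 0.9]]
[ 0.4309 -0.3344 -0.372 ]
[[0.4, -1.4], [0.7, -0.4], [-0.3, 0.0], [-0.5, -1.4], [-2.8, -0.6], [0.8, 2.1], [0.4, -0.5], [-0.7, 0.4]]
rib [ 0.42798556 -0.33268713  0.035     ] knob [ 0.63258029 -0.03566726  0.08      ]
[ 0.0007  0.0017  0.4224  0.2412 -0.2842 -0.052 ]
[ 0.0007  0.0017  0.4224  0.2414 -0.2843  0.056 ]
```

Request:
step_arm --deltas '[[[0, 0, 0, 0, 0, 0, 60], [0, 0, 0, 0, 0, 0, 60], [0, 0, 0, 0, 0, -0.05, 80], [0, 0, 0, 0, 0, -0.1, 100], [0, 0, 0.422, 0.241, -0.284, -0.1, 100], [0, 0, 0.422, 0.241, -0.284, -0.1, 100], [0, 0, 0.422, 0.241, -0.284, -0.1, 100], [0, 0, 0.422, 0.241, -0.284, -0.1, 100], [0, 0, 0.422, 0.241, -0.284, -0.1, 100], [0, 0, 0.422, 0.241, -0.284, -0.1, 100], [0, 0, 0.422, 0.241, -0.284, -0.052, 100], [0, 0, 0.422, 0.241, -0.284, -0.052, 100]]]'

```text
time: 9.68
ee_pos: [0.4271, -0.3311, 0.137]
eef_rot: [0.182, 0.983, 0.001, -0.003]
ft_force: [0.2, 1.4, -0.1]
width: 0.0868
grip_force: 0.0
```

```bash
python3 - <<'E'
from h import *
c=cams.camera("side"); s=readout.read_state(); print(s["ee_pos"])
save(c,"side1.png",(260,140,460,340),3)
E
```

```text
[ 0.42859071 -0.33130771  0.13895842]
```

View pics/side1.png

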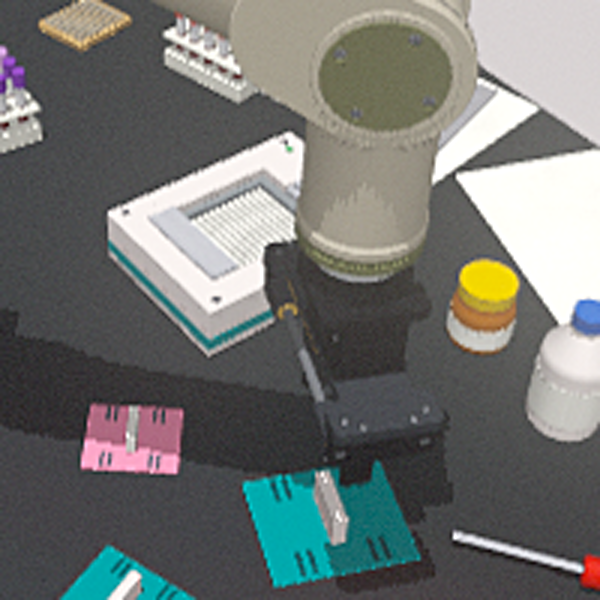

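The open fingers hang above the large teal cover, whose rib is at crop (332,505). I'll descend and squeeze lengthwise to centre it.

Request:
step_arm --deltas '[[[0, 0, 0, 0, 0, 0.05, 100], [0, 0, 0, 0, 0, 0.09, 100], [0, 0, 0, 0, 0, 0.107, 100], [0, 0, 0, 0, 0, 0.107, 100], [0, 0, 0, 0, 0, 0.107, 30], [0, 0, 0, 0, 0, 0.107, 30], [0, 0, 0, 0, 0, 0.107, 30], [0, 0, 0, 0, 0, 0.107, 30], [0, 0, 0, 0, 0, 0.107, 30]]]' --squeeze 4

```text
time: 10.85
ee_pos: [0.4292, -0.3322, 0.0327]
eef_rot: [0.182, 0.983, 0.0, 0.0]
ft_force: [-1.4, 0.9, 1.8]
width: 0.0506
grip_force: 4.0
```

Request:
step_arm --deltas '[[[0, 0, 0, 0, 0, 0, 100], [0, 0, 0, 0, 0, 0, 100], [0, 0, 0, 0, 0, 0, 100], [0, 0, 0, 0, 0, -0.035, 60], [0, 0, 1.571, 0, 0, -0.035, 60], [0, 0, 1.571, 0, 0, -0.035, 60], [0, 0, 1.571, 0, 0, -0.035, 60], [0, 0, 1.571, 0, 0, -0.035, 60], [0, 0, 1.571, 0, 0, -0.035, 60], [0, 0, 1.571, 0, 0, -0.035, 60], [0, 0, 1.571, 0, 0, -0.035, 60], [0, 0, 1.571, 0, 0, -0.035, 60], [0, 0, 1.571, 0, 0, -0.035, 60], [0, 0, 1.571, 0, 0, -0.035, 60], [0, 0, 1.571, 0, 0, 0.002, 60], [0, 0, 1.571, 0, 0, 0.002, 60], [0, 0, 1.571, 0, 0, 0.002, 0], [0, 0, 1.571, 0, 0, 0.002, 0], [0, 0, 1.571, 0, 0, 0.002, 0], [0, 0, 1.571, 0, 0, 0.002, 0]]]' --squeeze 5

```text
time: 13.35
ee_pos: [0.4293, -0.332, 0.0307]
eef_rot: [0.824, 0.567, 0.0, 0.0]
ft_force: [0.5, -0.1, 0.4]
width: 0.0199
grip_force: 0.0
```

Request:
step_arm --deltas '[[[0, 0, 0, 0, 0, 0, 0], [0, 0, 0, 0, 0, 0, 0], [0, 0, 0, 0, 0, 0, 0], [0, 0, 0, 0, 0, 0, 0]]]' --squeeze 25

```text
time: 13.85
ee_pos: [0.4293, -0.3321, 0.0306]
eef_rot: [0.824, 0.567, 0.0, -0.0]
ft_force: [-0.9, 0.9, 3.2]
width: 0.0116
grip_force: 25.0
```

```bash
cat >> h.py <<'E'
U=np.array([.5565,-.040]);YAW=.052
def tcp(ex,ez,tilt,H,y=0):
    "TCP world pose for edge_a (lower -x edge) at unit x ex, z ez; H = TCP height above cover underside"
    c,s=np.cos(tilt),np.sin(tilt)
    px=ex+.06*c-H*s; pz=ez+.06*s+H*c
    w=R.from_euler('z',YAW).apply([px,y,0])
    return np.array([U[0]+w[0],U[1]+w[1],pz])
E
python3 - <<'E'
from h import *
s=readout.read_state();print(s['ee_pos'],s['ft_force'],s['width'],s['grip_force'])
H=s['ee_pos'][2]
print(rel(tcp(-.05,.12,.25,H),Rt(YAW,.25)),tcp(-.05,.12,.25,H))
for n in[(-.05,.12),(-.05,.056),(-.05,.052),(-.068,.052)]: print(n,rel(tcp(*n,.25,H),Rt(YAW,.25)))
E
```

```text
[ 0.4292544  -0.33207364  0.03061214] [-0.91529952  0.94928486  3.1822467 ] 0.011599482730283118 24.96858284343034
[-0.2462  0.0521 -0.4158  0.3185  0.0148 -0.1338] [ 0.55706042 -0.03997083  0.16450472]
(-0.05, 0.12) [-0.2462  0.0521 -0.4158  0.3185  0.0148 -0.1338]
(-0.05, 0.056) [-0.2462  0.0521 -0.4158  0.3185  0.0148 -0.0698]
(-0.05, 0.052) [-0.2462  0.0521 -0.4158  0.3185  0.0148 -0.0658]
(-0.068, 0.052) [-0.2462  0.0521 -0.4158  0.3112 -0.0016 -0.0658]
```

Request:
step_arm --deltas '[[[0, 0, 0, 0, 0, -0.02, 0], [0, 0, 0, 0, 0, -0.06, 0], [0, 0, 0, 0, 0, -0.11, 0], [0, 0, 0, 0, 0, -0.16, 0], [-0.08, 0.017, -0.14, 0.05, 0.002, -0.16, 0], [-0.16, 0.034, -0.28, 0.1, 0.005, -0.16, 0], [-0.246, 0.052, -0.416, 0.15, 0.007, -0.16, 0], [-0.246, 0.052, -0.416, 0.2, 0.01, -0.16, 0], [-0.246, 0.052, -0.416, 0.25, 0.012, -0.16, 0], [-0.246, 0.052, -0.416, 0.29, 0.014, -0.15, 0], [-0.246, 0.052, -0.416, 0.318, 0.015, -0.14, 0], [-0.246, 0.052, -0.416, 0.318, 0.015, -0.134, 0], [-0.246, 0.052, -0.416, 0.318, 0.015, -0.134, 0], [-0.246, 0.052, -0.416, 0.318, 0.015, -0.134, 0]]]'

```text
time: 15.6
ee_pos: [0.5569, -0.0418, 0.1652]
eef_rot: [0.684, 0.719, 0.09, 0.086]
ft_force: [0.3, 0.0, 0.0]
width: 0.0119
grip_force: 25.0
```

```bash
python3 - <<'E'
from h import *
c=cams.camera("side"); s=readout.read_state();print(s['ee_pos'],s['ft_force'],s['width'],s['grip_force'])
save(c,"side2.png",(280,130,420,270),4)
H=.0306
for n in[(-.05,.12),(-.05,.062),(-.05,.052),(-.068,.052)]: print(n,rel(tcp(*n,.25,H),Rt(YAW,.25)),tcp(*n,.25,H))
u3=lambda x,y,z: proj(c,np.r_[U+R.from_euler('z',YAW).apply([x,y,0])[:2],z])
print("unit corners px crop",[((u3(a,b,.06)-[280,130])*4).round().tolist() for a,b in((-.115,.085),(-.115,-.085),(.115,-.085))])
Rm=R.from_euler('z',YAW)*R.from_euler('y',-.25); T=R.from_quat(s['eef_rot'])
for x,y in((-.06,.05),(-.06,-.05),(.06,-.05)):
    P=s['ee_pos']+T.apply([y,x,H]); print("cover px",((proj(c,P)-[280,130])*4).round())
E
```

```text
[ 0.55693851 -0.04159685  0.16518144] [-0.44722048  0.14219089 -0.85459568] 0.01173724831662476 24.965786458924413
(-0.05, 0.12) [ 0.0004  0.0003 -0.0015  0.0016  0.      0.0007] [ 0.55706342 -0.03997068  0.16449296]
(-0.05, 0.062) [ 0.0004  0.0003 -0.0015  0.0016 -0.0143  0.0569] [ 0.55706342 -0.03997068  0.10649296]
(-0.05, 0.052) [ 0.0004  0.0003 -0.0015  0.0016 -0.0168  0.0666] [ 0.55706342 -0.03997068  0.09649296]
(-0.068, 0.052) [ 0.0004  0.0003 -0.0015  0.0016 -0.0343  0.0621] [ 0.53908775 -0.04090625  0.09649296]
unit corners px crop [[60.0, 321.0], [197.0, 455.0], [450.0, 326.0]]
cover px [161. 250.]
cover px [246. 323.]
cover px [379. 229.]
```

View pics/side2.png

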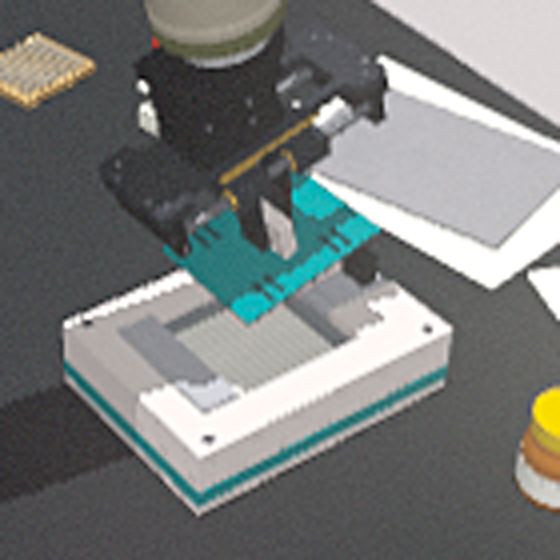

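The picture shows the tilted cover over the bay, and both the cover and unit corners match the predictions (246,323) and (197,455). Next I lower it in front of the lip.

Request:
step_arm --deltas '[[[0, 0, -0.001, 0.0016, -0.005, 0.02, 0], [0, 0, -0.001, 0.0016, -0.01, 0.04, 0], [0, 0, -0.001, 0.0016, -0.013, 0.053, 0], [0, 0, -0.001, 0.0016, -0.0155, 0.061, 0], [0, 0, -0.001, 0.0016, -0.0168, 0.0666, 0], [0, 0, -0.001, 0.0016, -0.0168, 0.0666, 0], [0, 0, -0.001, 0.0016, -0.0168, 0.0666, 0]]]'

```text
time: 16.52
ee_pos: [0.5574, -0.039, 0.0963]
eef_rot: [0.683, 0.72, 0.09, 0.086]
ft_force: [0.4, -0.1, -1.2]
width: 0.0116
grip_force: 25.0
```

```bash
python3 - <<'E'
from h import *
s=readout.read_state();print(s['ee_pos'],s['ft_force'],s['width'],s['grip_force'])
H=.0306
for n in[(-.06,.0515),(-.068,.0515)]: print(n,rel(tcp(*n,.25,H),Rt(YAW,.25)),tcp(*n,.25,H))
E
```

```text
[ 0.55736897 -0.03896636  0.09631555] [ 0.43114689 -0.09575782 -1.16174073] 0.011550405254096334 24.965799716301262
(-0.06, 0.0515) [ 0.0003  0.      0.0011 -0.001  -0.0101 -0.0023] [ 0.54707694 -0.04049044  0.09599296]
(-0.068, 0.0515) [ 0.0003  0.      0.0011 -0.001  -0.0179 -0.0042] [ 0.53908775 -0.04090625  0.09599296]
```

No contact so far. I'll slide it under the lip.

Request:
step_arm --deltas '[[[0, 0, 0, -0.001, -0.003, -0.0007, 0], [0, 0, 0, -0.001, -0.007, -0.0016, 0], [0, 0, 0, -0.001, -0.0105, -0.0024, 0], [0, 0, 0, -0.001, -0.013, -0.003, 0], [0, 0, 0, -0.001, -0.013, -0.003, 0]]]'

```text
time: 17.15
ee_pos: [0.5436, -0.0406, 0.0956]
eef_rot: [0.683, 0.72, 0.09, 0.086]
ft_force: [0.6, -0.1, -1.0]
width: 0.0117
grip_force: 25.0
```

Request:
step_arm --deltas '[[[0, 0, 0, 0, -0.0015, -0.0004, 0], [0, 0, 0, 0, -0.003, -0.0008, 0], [0, 0, 0, 0, -0.004, -0.001, 0], [0, 0, 0, 0, -0.004, -0.001, 0]]]'

```text
time: 17.65
ee_pos: [0.5396, -0.0409, 0.0955]
eef_rot: [0.683, 0.72, 0.09, 0.086]
ft_force: [0.5, 0.6, -1.6]
width: 0.0119
grip_force: 25.0
```

```bash
python3 - <<'E'
from h import *
s=readout.read_state();print(s['ee_pos'],s['ft_force'],s['width'],s['grip_force'])
H=.0306; T=R.from_quat(s['eef_rot']); P=s['ee_pos']+T.apply([0,-.06,H]); print("edge_a unit",R.from_euler('z',-YAW).apply(P-np.r_[U,0]))
for ex,ez,t in[(-.068,.051,.25),(-.068,.051,.2),(-.068,.0507,.15),(-.068,.0505,.1),(-.0678,.0503,.05),(-.0675,.0502,.02),(-.0675,.05,0)]: print(ex,t,rel(tcp(ex,ez,t,H),Rt(YAW,t)))
E
```

```text
[ 0.539621   -0.04085802  0.09551217] [ 0.46386985  0.62428894 -1.57777644] 0.011860198371434805 24.965699147433043
edge_a unit [-6.74804482e-02 -4.95809729e-05  5.10368703e-02]
-0.068 0.25 [-0.0003  0.      0.0012 -0.     -0.0005 -0.0001]
-0.068 0.2 [ 0.0497  0.0001  0.0012 -0.      0.0009  0.0029]
-0.068 0.15 [ 0.0997  0.0001  0.0011 -0.      0.0022  0.0063]
-0.068 0.1 [ 1.497e-01  1.000e-04  1.100e-03 -0.000e+00  3.300e-03  9.700e-03]
-0.0678 0.05 [ 1.997e-01  1.000e-04  1.100e-03 -0.000e+00  4.400e-03  1.310e-02]
-0.0675 0.02 [ 2.297e-01  2.000e-04  1.100e-03 -0.000e+00  5.200e-03  1.530e-02]
-0.0675 0 [ 2.497e-01  2.000e-04  1.100e-03 -0.000e+00  5.400e-03  1.680e-02]
```

Request:
step_arm --deltas '[[[0.025, 0, 0.001, 0, 0.0002, 0.0014, 0], [0.05, 0, 0.001, 0, 0.0009, 0.0029, 0], [0.075, 0, 0.001, 0, 0.0015, 0.0046, 0], [0.1, 0, 0.001, 0, 0.0022, 0.0063, 0], [0.125, 0, 0.001, 0, 0.0028, 0.008, 0], [0.15, 0, 0.001, 0, 0.0033, 0.0097, 0], [0.15, 0, 0.001, 0, 0.0033, 0.0097, 0]]]'

```text
time: 18.52
ee_pos: [0.5455, -0.0406, 0.0867]
eef_rot: [0.688, 0.724, 0.036, 0.034]
ft_force: [-0.2, -0.8, -1.7]
width: 0.0118
grip_force: 25.0
```

Request:
step_arm --deltas '[[[0.02, 0, 0, 0, 0.0004, 0.0013, 0], [0.04, 0, 0, 0, 0.0009, 0.0027, 0], [0.05, 0, 0, 0, 0.0011, 0.0034, 0], [0.05, 0, 0, 0, 0.0011, 0.0034, 0]]]'

```text
time: 19.02
ee_pos: [0.5468, -0.0405, 0.0836]
eef_rot: [0.688, 0.725, 0.018, 0.017]
ft_force: [0.1, -0.3, -1.7]
width: 0.0119
grip_force: 25.0
```

```bash
cat > e.py <<'E'
from h import *
s=readout.read_state();print(s['ee_pos'],s['ft_force'],s['torque'],s['width'],s['grip_force'])
H=.0306; T=R.from_quat(s['eef_rot']); P=s['ee_pos']+T.apply([0,-.06,H]); print("edge_a unit",R.from_euler('z',-YAW).apply(P-np.r_[U,0]))
for ex,ez,t in[(-.0677,.0503,.05),(-.0675,.0502,.02),(-.0675,.05,0)]: print(ex,t,rel(tcp(ex,ez,t,H),Rt(YAW,t)))
E
python3 e.py
```

```text
[ 0.54677871 -0.04051482  0.08355028] [ 0.1112821  -0.29455325 -1.6668163 ] [-0.0926046   0.1161392  -0.00254953] 0.011863457304841146 24.96584011707455
edge_a unit [-6.81533231e-02 -3.24431362e-05  5.00294287e-02]
-0.0677 0.05 [-0.0007  0.0004  0.0002  0.      0.0004 -0.0003]
-0.0675 0.02 [0.0293 0.0004 0.0002 0.     0.0015 0.0016]
-0.0675 0 [0.0493 0.0004 0.0002 0.     0.0021 0.0031]
```

No contact forces. I'll lower the last 0.05 rad.

Request:
step_arm --deltas '[[[0.015, 0, 0, 0, 0.0008, 0.0007, 0], [0.03, 0, 0, 0, 0.0014, 0.0016, 0], [0.04, 0, 0, 0, 0.0018, 0.0023, 0], [0.049, 0, 0, 0, 0.002, 0.003, 0], [0.049, 0, 0, 0, 0.002, 0.003, 0], [0.049, 0, 0, 0, 0.002, 0.003, 0]]]'

```text
time: 19.77
ee_pos: [0.5488, -0.0404, 0.0807]
eef_rot: [0.688, 0.725, 0.0, 0.0]
ft_force: [0.2, 0.5, -1.3]
width: 0.0118
grip_force: 25.0
```

```bash
python3 e.py; python3 -c "
from h import *
save(cams.camera('side'),'side3.png',(280,150,400,260),5)"
```

```text
[ 0.54877259 -0.04041188  0.08073068] [ 0.17089562  0.45068739 -1.27115858] [-0.10532341  0.10740441 -0.01086004] 0.011824900922659086 24.9657368240878
edge_a unit [-6.77189766e-02 -1.94346353e-05  5.00926829e-02]
-0.0677 0.05 [-0.0494  0.0002  0.0001  0.     -0.0016 -0.0031]
-0.0675 0.02 [-0.0194  0.0002  0.0001  0.     -0.0004 -0.0013]
-0.0675 0 [0.0006 0.0002 0.0001 0.     0.0002 0.0001]
```

View pics/side3.png

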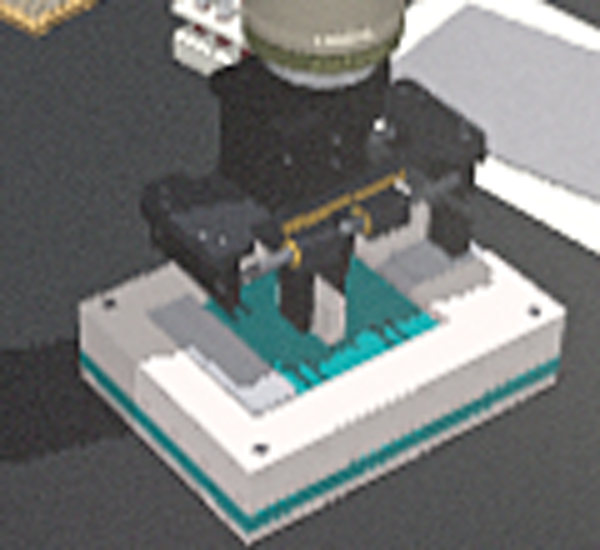

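The cover sits in the bay under the lip (200,340), recessed and level. I'll press lightly to find the ledge, then release.

Request:
step_arm --deltas '[[[0, 0, 0, 0, 0, 0.0004, 0], [0, 0, 0, 0, 0, 0.0008, 0], [0, 0, 0, 0, 0, 0.0008, 0]]]'

```text
time: 20.2
ee_pos: [0.5488, -0.0404, 0.0806]
eef_rot: [0.688, 0.725, 0.0, 0.0]
ft_force: [-3.3, -0.1, 7.0]
width: 0.0117
grip_force: 25.0
```

Request:
step_arm --deltas '[[[0, 0, 0, 0, 0, 0, 0], [0, 0, 0, 0, 0, 0, 35], [0, 0, 0, 0, 0, 0, 35], [0, 0, 0, 0, 0, 0, 35], [0, 0, 0, 0, 0, 0, 35], [0, 0, 0, 0, 0, -0.03, 35], [0, 0, 0, 0, 0, -0.07, 35], [0, 0, 0, 0, 0.05, -0.07, 50], [0, 0, 0, 0, 0.105, -0.07, 50], [0, 0, 0, 0, 0.105, -0.07, 50], [0, 0, 0, 0, 0.105, -0.07, 50], [0, 0, 0, 0, 0.105, -0.07, 50]]]' --squeeze 10

```text
time: 21.7
ee_pos: [0.6529, -0.0352, 0.1505]
eef_rot: [0.689, 0.725, 0.0, 0.0]
ft_force: [-0.3, -0.1, 0.4]
width: 0.0434
grip_force: 0.0
```

```bash
python3 -c "
from h import *
s=readout.read_state();print(s['ee_pos'],rel([.654,-.0348,.088],Rt(.052)))
save(cams.camera('side'),'side4.png',(280,150,400,260),5)"
```

```text
[ 0.65293394 -0.03523852  0.15048801] [ 0.0009 -0.0002 -0.0006  0.0004  0.001   0.0625]
```

View pics/side4.png

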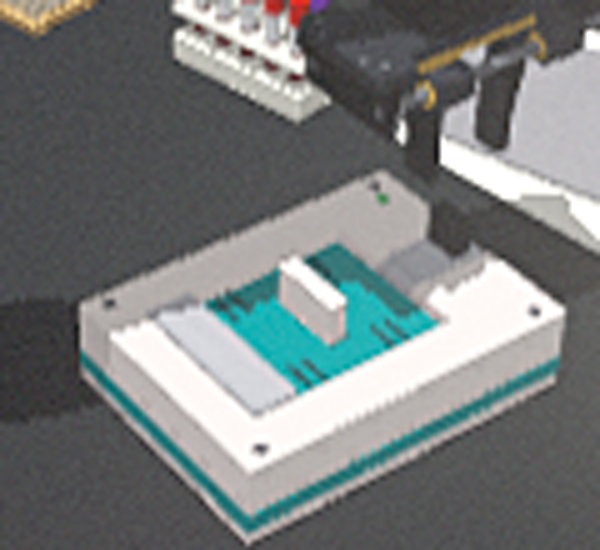

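The cover lies flat in the bay, rib at (312,300), with its end under the lip. The knob at (455,225) is below the fingers. I'll descend, grip and slide the bolt forward.

Request:
step_arm --deltas '[[[0, 0, 0, 0, 0.001, 0.04, 50], [0, 0, 0, 0, 0.001, 0.0625, 50], [0, 0, 0, 0, 0.001, 0.0625, 50], [0, 0, 0, 0, 0.001, 0.0625, 0], [0, 0, 0, 0, 0.001, 0.0625, 0], [0, 0, 0, 0, 0.001, 0.0625, 0], [0, 0, 0, 0, 0.001, 0.0625, 0], [0, 0, 0, 0, 0.001, 0.0625, 0], [0, 0, 0, 0, 0.001, 0.0625, 0], [0, 0, 0, 0, -0.005, 0.0625, 0], [0, 0, 0, 0, -0.011, 0.0625, 0], [0, 0, 0, 0, -0.016, 0.0625, 0], [0, 0, 0, 0, -0.019, 0.0625, 0], [0, 0, 0, 0, -0.02, 0.0625, 0], [0, 0, 0, 0, -0.02, 0.0625, 0]]]'

```text
time: 23.62
ee_pos: [0.6337, -0.0359, 0.0877]
eef_rot: [0.688, 0.725, 0.0, 0.0]
ft_force: [0.3, 0.5, 6.2]
width: 0.0138
grip_force: 10.0
```

Request:
step_arm --deltas '[[[0, 0, 0, 0, -0.001, 0, 0], [0, 0, 0, 0, -0.0015, 0, 0], [0, 0, 0, 0, -0.0015, 0, 0]]]'

```text
time: 24.0
ee_pos: [0.6325, -0.036, 0.0878]
eef_rot: [0.688, 0.725, 0.0, 0.0]
ft_force: [1.3, 0.5, 5.9]
width: 0.0139
grip_force: 10.0
```

Request:
step_arm --deltas '[[[0, 0, 0, 0, -0.001, 0, 0], [0, 0, 0, 0, -0.001, 0, 0]]]'

```text
time: 24.25
ee_pos: [0.6318, -0.036, 0.0878]
eef_rot: [0.688, 0.725, 0.001, 0.001]
ft_force: [4.4, 0.5, 4.1]
width: 0.0139
grip_force: 10.0
```

Request:
step_arm --deltas '[[[0, 0, 0, 0, -0.001, 0, 0], [0, 0, 0, 0, -0.0015, 0, 0], [0, 0, 0, 0, -0.0015, 0, 0]]]'

```text
time: 24.62
ee_pos: [0.6317, -0.036, 0.0879]
eef_rot: [0.688, 0.725, 0.002, 0.002]
ft_force: [12.6, -0.0, -1.2]
width: 0.0138
grip_force: 10.0
```

The bolt is at its forward stop. I'll relax, release and retreat.

Request:
step_arm --deltas '[[[0, 0, 0, 0, 0.0015, 0, 0], [0, 0, 0, 0, 0.0015, 0, 45], [0, 0, 0, 0, 0.0015, 0, 45], [0, 0, 0, 0, 0.0015, 0, 45], [0, 0, 0, 0, 0.0015, 0, 45], [0, 0, 0, 0, 0.0015, -0.05, 45], [0, 0, 0, 0, 0.0015, -0.1, 45], [0, 0, 0, 0, 0.0015, -0.15, 45], [0, 0, 0, 0, 0.0015, -0.15, 45], [0, 0, 0, 0, 0.0015, -0.15, 45]]]'

```text
time: 25.88
ee_pos: [0.6308, -0.0359, 0.2369]
eef_rot: [0.688, 0.725, 0.0, -0.0]
ft_force: [-0.2, 0.7, -0.5]
width: 0.0393
grip_force: 0.0
```

```bash
python3 -c "
from h import *
save(cams.camera('side'),'side5.png',(280,150,400,260),5)"
```

```text
(no output)
```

View pics/side5.png

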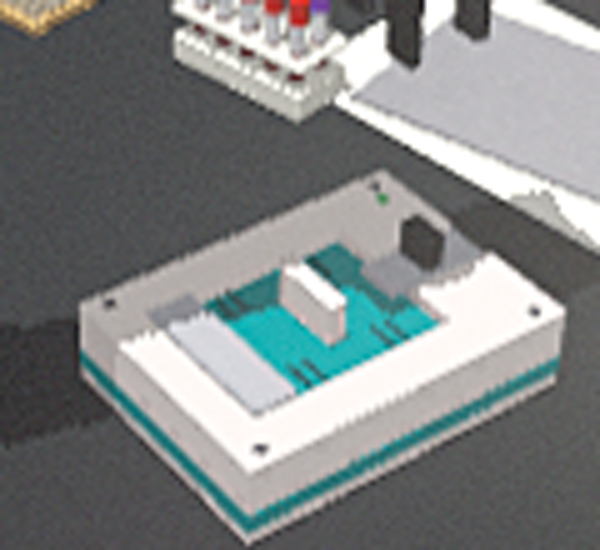

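The bolt's tongue at (400,280) now lies over the flat cover, with the knob forward at (422,240) and the gripper clear.

```bash
python3 -c "
from bench import r
print(r.close_job())"
```

```text
the job is handed in; nothing more can be done
None
```

The teal cover is back in the bay, hooked under the lip and lying flat; the bolt is fully forward over it, and I handed the job in at about 26 s (no verdict was returned).

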